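Clear a jammed jar cap from the cap chute

ROBOT

A 6-joint arm with a two-finger parallel gripper is mounted at the origin on a cart in front of the work surface, level with it; the furniture and walls round the work are solid. World frame = base frame: x ahead of the robot, y to its left, z up, the work surface at z = 0. Lengths are in m, angles in rad, forces in N, time in s.
With the tool pointing down it reaches from about 0.25 to 0.725 m from the base axis. Payload 4 kg.
Tool frame: the origin (TCP) lies on the centre line of the jaws, within the pads' length; the fingertips stand ahead of it and the grasp point (between the pads) lies 3 mm ahead of it (bot.tcp_to_tips is the z of the fingertips in the tool frame, in m); z points along the fingers, y is the line along which they close (so a half turn about z gives the same grasp; the last joint's range is limited). The gripper opens to 85 mm and grips with 20 to 120 N. Pads are 22 mm wide; open, the fingers measure 114 mm over their backs; the gripper's body (76 mm by 85 mm) begins 54 mm behind the grasp point. The pads swing forward as they close: fully open they stand 13 mm farther back than shut.
Start: joints at [1.163, 0.241, 0.005, 1.335, 0, 1.571], TCP at [0.198, 0.459, 0.253] pointing down, gripper open.
Joint ranges: [-2.72, 2.72], [-1.05, 1.87], [-1.09, 1.28], [-1.99, 2.15], [-1.42, 1.44], [-3.14, 3.14]. Speed limits (rad/s): [2.79, 2.79, 3.14, 3.14, 3.14, 3.14].

INTERFACE

Orientations are given as a unit quaternion [x, y, z, w].
In Python, from workcell import telemetry, camera, camera_params, ticket, boxes_of, cut_out, spot_point, bot gives the robot as it stands.
- The arm moves only by the shell command python3 -m creep 'ROWS'. ROWS is text: rows parted by semicolons, each of 5 numbers parted by spaces: the opening, from 0 (shut) to 1 (fully open), then the shift along the tool's x, y, z in units of 150 mm (1.0 is 150 mm), then the turn about the tool's z in units of 180 degrees (1.0 is 180 degrees). In form: claw x y z turn; .... A call has 1 to 12 rows; each row is the pose to reach, as a shift and turn from the pose commanded when the call began, along the tool's axes at that moment, turning the shorter way round; what a row does not reach only later rows make up. A row lasts 1/8 s, in which the tool goes at most 62.5 mm and 10.7 degrees, less where a joint would pass 70% of its speed; a pose out of reach is approached as far as the arm can. A call with a number of a shift or a turn outside -1 to 1 is refused whole. A call with a gripper value outside its range is refused whole. The fingers move at their own pace and stop on an object; the grip force is fixed at half the most. Time passes only in rows, so rows that repeat a pose let the fingers close. It gives the time, the measured TCP pose, the force, the opening and the grip force at its end, in the units of the state.
- telemetry.get_obs(): the state, without advancing time (a new reading comes with each control period).
- camera(name): name is "scene" or "top"; returns the picture (480x640x3 uint8, red, green, blue); there is no depth.
- camera_params(name): a dict with "camera_matrix" (3x3 intrinsics, pixels), "eye" and "attitude" of the camera in the world. Camera axes: x right, y down, z forward; pixel columns grow to the right and rows downward; lengths in m; the calibration is good to about 2 mm. A picture is of the moment at which its call begins. camera_params takes no time and is no camera call.
- ticket.job_done(): hands the job in; it is judged then, once.
Trained networks look in the newest picture that a camera, given by its name, has taken for a name from the list of things; names that differ only in an ending like _2 or _b are one class to them, and where a whole thing is asked for, a point or a joint stands for the part that bears it (a point fixed in the world has none). Each returns a list of dicts, best first, with "conf" (0 to 1); they miss things now and then, are a little off and sometimes report something else, mostly with a low value. They report only what shows in the picture. A call takes as long as a camera call. They do not tell look-alikes from the thing itself.
- boxes_of(thing, camera): "at" ([x, y, z] in m, in world coordinates, good to about 4 mm: the middle of the surface that is visible of it).
- cut_out(thing, camera): "pixels" (480x640 bool, what is visible of it).
- spot_point(thing, camera): "at" ([x, y, z] in m, in world coordinates, good to about 4 mm: a listed point, or the origin of a listed thing).
The state is a dict: "clock": time; "joint_pos": joint angles; "joint_vel": joint speeds; "tau": joint torques, N m; "eef_pos": TCP position; "tool_rot": TCP orientation; "ft_force": force on the tool from outside, world axes, zero at the start; "ft_torque": the same for the moment, N m; "grip_width": finger opening in m; "grasp_force": force on a finger pad.
Only numpy, scipy, OpenCV 4.12 (cv2) and the standard library are available. Lean on these libraries where they do the work, as an engineer would, in place of code of your own. Each camera call takes 0.05 s, during which the arm holds its last target. There are 200 camera calls.

TASK

One jar cap is stuck at the low end of the sloping cap chute, under the two steel keeper lips. Nudge it back up the chute along the floor until it is clear of the lips, then lift it out and set it down flat, top up, inside the shallow steel tray. Leave the other cap waiting higher up in the chute where it is, and do not drop the cap.

Things in the scene. Friction and masses are not known exactly. Their poses are not given: they have to be found in the camera images.
- chute: Fixed aluminium chute, 78 mm wide. Origin on the bench; x level toward its HIGH end, y across, z up. Floor top at z = 30 mm + 0.105 x (6 deg), from x=-52 (open low end) to 191 mm; edge rails 6 mm high, 65 mm apart. Keeper lips at x=-16..30: 31 to 35 mm above the floor, 44 mm slot between, 80 mm over all. Stop pins at x=-24, 42 mm clear between. No lips beyond x=30: a cap lifts out from x=53 on.
- jammed_cap: The stuck black ribbed jar cap: closed disc, 60 mm diameter, 28 mm high, 40 g, loose. Lies flat on the chute floor under the lips' edges, at about x=2 mm of the chute, just above the two stop pins (8 mm diameter, 21 mm high). A push of under 1 N slides it up; it stays where it is left on the slope. Origin: centre of its underside; z out of its top.
- waiting_cap: Identical loose cap lying higher up, on the open part of the chute, at about x=150 mm of the chute; to be left there. Origin: centre of its underside; z out of its top.
- tray: Fixed shallow square steel tray, empty, 150 x 150 mm outside, 18 mm high, walls and floor 4 mm thick. Origin: centre of its underside, on the bench; x and y along its sides, z up.
Mind the look-alikes: they are no part of the job. Leave any orange look-alike of the jammed_cap alone.

How it is judged:
On the way:
1. the jammed cap has been moved up the chute, clear of the keeper lips, while still lying on the chute floor (x of jammed_cap in the frame of chute above 0.048 m and z of jammed_cap in the frame of chute below 0.048 m and y of jammed_cap in the frame of chute between -0.015 and 0.015 m), for 0.1 s.
At the end, for the whole second after the job is handed in: The formerly jammed cap lies at rest flat (within 8 degrees), top up, on the floor of the tray, inside its walls, and the waiting cap is still in the chute within 20 mm of where it was (x of jammed_cap in the frame of tray between -0.046 and 0.046 m and y of jammed_cap in the frame of tray between -0.046 and 0.046 m and height (world z) of jammed_cap below 0.01 m and angle between jammed_cap's own z axis and vertical below 0.15 rad and linear speed of jammed_cap below 0.02 m/s and distance of waiting_cap from where it was at the start of the episode below 0.02 m); the robot touches nothing.
It fails at once if the waiting cap is moved by more than 20 mm (distance of waiting_cap from where it was at the start of the episode above 0.02 m).
It fails at once if the cap is dropped or thrown (moves faster than 0.8 m/s, a fall of over 30 mm, out of the fingers) (linear speed of jammed_cap above 0.8 m/s and contact force between the fingers and jammed_cap below 0.01 N).
It also fails if it takes over 51 s, if anything falls off the work surface, if the arm or the gripper's body presses on something with over 40 N, if the wrist force passes 120 N, or if a joint passes its speed limit or range.

## Working session

There is one attempt and no reset: what is moved stays moved. The work goes in short steps, Python scripts to look and compute and a shell command to move; the robot and the scene stay as the last step left them, time stands still between calls to the robot, and variables do not carry over. Pictures are saved under pics/ and viewed, at most 10 in all, crops included, and the job is handed in when it is done.

```bash
mkdir -p pics
cat > h.py <<'E'
import numpy as np, cv2
from scipy.spatial.transform import Rotation as R
from workcell import telemetry, camera, camera_params, ticket, boxes_of, cut_out, spot_point, bot
def snap(n,f):
    im=camera(n); cv2.imwrite(f'pics/{f}.png',im[:,:,::-1]); return im
E
python3 - <<'E'
from h import *
for n in("scene","top"):
    im=snap(n,n+"0"); print(n,camera_params(n))
    for t in("chute","jammed_cap","tray"):
        for f in(boxes_of,spot_point):
            print(t,f.__name__,[(np.round(d["at"],3).tolist(),round(d["conf"],2)) for d in f(t,n)])
o=telemetry.get_obs(); print(o,bot.tcp_to_tips)
E
```

```text
scene {'camera_matrix': array([[465.30194689,   0.        , 319.47380967],
       [  0.        , 465.30194689, 235.00222984],
       [  0.        ,   0.        ,   1.        ]]), 'eye': array([ 0.10268441, -0.3583434 ,  0.69346795]), 'attitude': array([ 0.83175948, -0.42228235,  0.15543376, -0.32510632])}
chute call [([0.577, -0.194, 0.039], 0.9)]
chute call [([0.524, -0.183, -0.002], 0.85)]
jammed_cap call [([0.518, -0.185, 0.052], 0.96), ([0.584, -0.076, 0.025], 0.94), ([0.474, -0.083, 0.029], 0.84)]
jammed_cap call [([0.528, -0.184, 0.027], 0.86), ([0.593, -0.07, 0.026], 0.63), ([0.484, -0.077, 0.03], 0.61)]
tray call [([0.47, 0.121, 0.008], 0.62)]
tray call [([0.476, 0.126, 0.0], 0.96)]
top {'camera_matrix': array([[464.10061656,   0.        , 314.61795139],
       [  0.        , 464.10061656, 248.20750625],
       [  0.        ,   0.        ,   1.        ]]), 'eye': array([ 0.41830788, -0.01365119,  0.90091676]), 'attitude': array([-0.69420001,  0.71362748, -0.05109796,  0.078811  ])}
chute call [([0.586, -0.175, 0.042], 0.68)]
chute call [([0.525, -0.18, 0.001], 0.57)]
jammed_c
[... 287 characters left out ...]
int_pos': array([1.16298786e+00, 2.40574307e-01, 5.03149030e-03, 1.33520096e+00,
       5.82125967e-06, 1.57075989e+00]), 'joint_vel': array([ 8.97690015e-04,  1.75911492e-04,  4.58954183e-05,  6.70217421e-04,
       -8.29182552e-04,  2.48889516e-04]), 'tau': array([-5.23840135e-04, -3.72079074e+01,  2.52642310e+01,  1.07381031e-03,
       -1.48695030e-04,  7.56798357e-06]), 'eef_pos': array([0.19830311, 0.45900918, 0.25333135]), 'tool_rot': array([2.02476372e-01, 9.79287148e-01, 2.63203033e-05, 2.47074327e-06]), 'ft_force': array([ 0.2961876 , -0.44024546,  0.27562868]), 'ft_torque': array([-0.01746123, -0.06308952, -0.00162268]), 'grasp_force': 0.0, 'grip_width': 0.08555306807261036} 0.022
```

View pics/scene0.png

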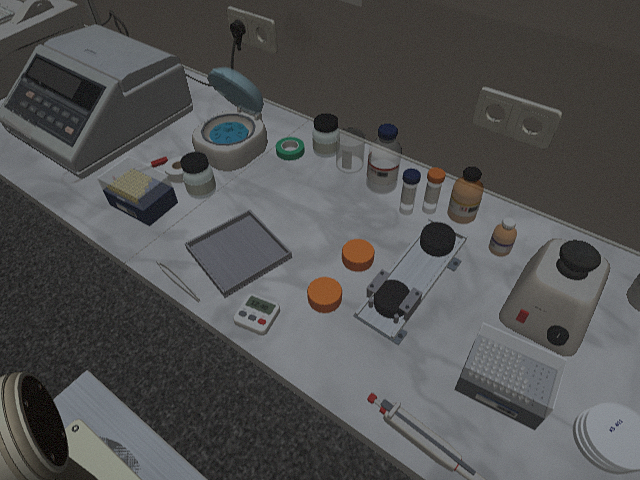

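View pics/top0.png

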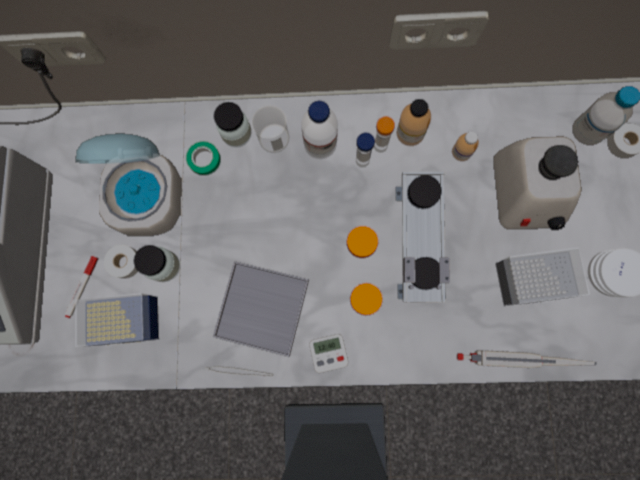

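Candidates for the stuck cap:
- Black cap at scene (391,297) / top (427,272), between the lip brackets. This is the jammed one.
- Black cap at scene (437,238) / top (424,191), which is the waiting one.
- Orange caps at scene (325,294) and (358,254), which are look-alikes.
- Black bottle lids elsewhere.

I choose the first and will check it in a close crop.

Run:
```python
import cv2,numpy as np
a=cv2.imread('pics/top0.png')[165:310,385:465]; b=cv2.imread('pics/scene0.png')[215:345,345:475]
f=lambda i:cv2.convertScaleAbs(cv2.resize(i,None,fx=4,fy=4,interpolation=2),alpha=1.6)
a,b=f(a)[:580],f(b)[:520]
a=cv2.copyMakeBorder(a,0,0,0,0,0)
c=np.zeros((580,800,3),'u1') if 0 else np.zeros((580,320+480,3),np.uint8)
c[:,:320]=a; c[:520,320:]=b[:,:480]
cv2.imwrite('pics/crop.png',c)
```

```text
(no output)
```

View pics/crop.png

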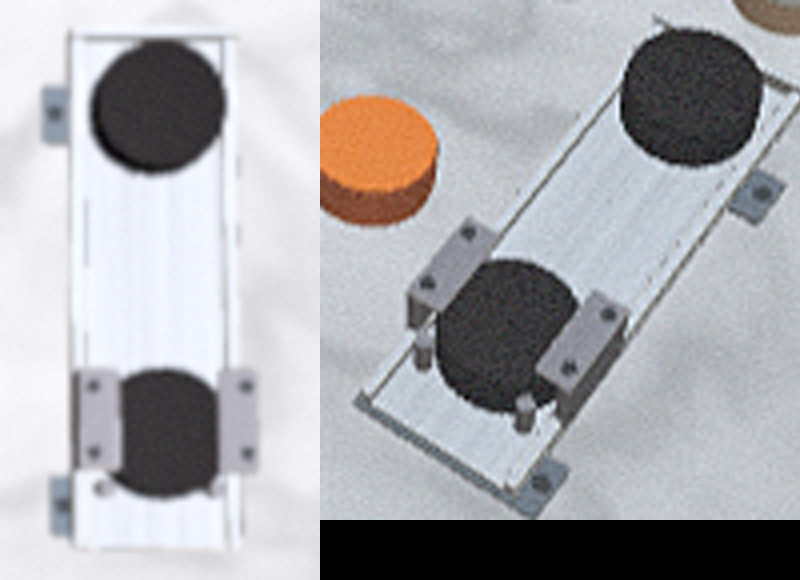

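The crop confirms it. The black cap under both grey lips is the jammed one: centre about (163,432) in the left crop, with its pins at the low end. The waiting cap sits at (160,104), and the orange cap is outside the chute. Next I fit the chute pose from the lip corners in both views, and the tray from its corners.

```bash
cat >> h.py <<'E'
P={n:camera_params(n) for n in("scene","top")}
def proj(n,X):
    p=P[n]; c=R.from_quat(p["attitude"]).inv().apply(np.atleast_2d(X)-p["eye"]); q=c@p["camera_matrix"].T; return q[:,:2]/q[:,2:]
def ray(n,uv,z):
    p=P[n]; d=R.from_quat(p["attitude"]).apply(np.linalg.inv(p["camera_matrix"])@[*uv,1]); e=p["eye"]; return e+d*(z-e[2])/d[2]
E
python3 - <<'E'
from h import *
from scipy.optimize import least_squares
L=lambda x,y,h:[x-h*.1045,y,30+.105*x+h*.9945]   # h normal to the floor
lips=[L(30,40,35),L(30,22,35),L(-16,22,35),L(-16,40,35),L(30,-22,35),L(30,-40,35),L(-16,-40,35),L(-16,-22,35)]
lips2=[[p[0]+3.66,*p[1:]] for p in lips]  # alt: lips offset vertically
top=np.array([(79,370),(116,372),(122,470),(79,468),(220,370),(254,370),(259,472),(222,472),(73,547),(236,547),(70,32),(236,37)])/4+[385,165]
sc=(np.array([(470,216),(500,235),(440,300),(410,288),(595,291),(629,318),(571,388),(538,364)])-[320,0])/4+[345,215]
ends=[L(-52,39,6),L(-52,-39,6),L(191,39,6),L(191,-39,6)]
for lp in(lips,lips2):
    A=np.array(lp+ends)/1e3;B=np.array(lp)/1e3
    def W(p,X): return R.from_euler('z',p[3]).apply(X)+p[:3]
    f=lambda p:np.r_[proj("top",W(p,A))-top,proj("scene",W(p,B))-sc].ravel()
    r=least_squares(f,[.525,-.18,0,0],loss='soft_l1',x_scale=[.01,.01,.01,.1]);print(np.round(r.x,4),np.abs(f(r.x)).mean())
    print(np.round(f(r.x).reshape(-1,2),1).tolist())
p=r.x
# caps: triangulate masks' centres
for n in P: camera(n)
def tri(u,v):
    g=lambda X:np.r_[proj("top",X)[0]-u,proj("scene",X)[0]-v]; s=least_squares(g,[.5,0,.03],x_scale=.01); return s.x
im={n:cv2.imread(f'pics/{n}0.png') for n in P}
for nm in("waiting","jammed"):
    c=np.array([150,0,30+.105*150+14] if nm=="waiting" else [2,0,44.5])/1e3; c=R.from_euler('z',p[3]).apply(c)+p[:3]
    for n in P:
        u=proj(n,c)[0].astype(int); print(nm,n,u)
m={}
for n in P:
    for d in cut_out("jammed_cap",n):
        k=d["pixels"]; ys,xs=np.nonzero(k); col=im[n][k].mean(0); print(n,round(d["conf"],2),xs.mean().round(1),ys.mean().round(1),xs.min(),xs.max(),ys.min(),ys.max(),col.round())
    for d in cut_out("tray",n)[:1]:
        c,_=cv2.findContours(d["pixels"].astype('u1'),0,2); c=max(c,key=cv2.contourArea); q=cv2.minAreaRect(c); print("tray",n,q,[np.round(ray(n,v,.018),3).tolist() for v in cv2.approxPolyDP(cv2.convexHull(c),6,True)[:,0]])
E
```

```text
[ 0.5248 -0.1836  0.0009 -0.0404] 0.7064611100188756
[[-0.2, -0.6], [0.6, -1.0], [-0.8, 0.2], [-0.1, 0.6], [-0.7, -0.3], [0.9, -0.2], [-0.0, 0.1], [-1.0, -0.0], [-0.4, 0.5], [1.5, 1.1], [0.0, -0.6], [0.2, -1.8], [-0.5, -0.5], [0.9, -0.0], [0.3, 3.1], [-1.3, 0.6], [-0.1, -0.8], [1.0, -2.0], [0.1, 1.1], [-1.3, 1.2]]
[ 0.5216 -0.1834  0.0008 -0.0412] 0.7961003035062454
[[-0.2, -0.9], [0.6, -1.3], [-0.8, -0.1], [-0.2, 0.3], [-0.7, -0.6], [0.9, -0.5], [-0.1, -0.2], [-1.0, -0.3], [-0.4, 2.2], [1.5, 2.8], [0.1, 1.0], [0.3, -0.1], [-0.4, -0.7], [1.1, -0.2], [0.4, 2.9], [-1.1, 0.4], [-0.0, -1.0], [1.1, -2.2], [0.2, 0.9], [-1.2, 1.0]]
waiting scene [437 240]
waiting top [424 194]
jammed scene [391 299]
jammed top [424 273]
scene 0.96 357.5 255.2 342 374 239 271 [ 42.  73. 122.]
scene 0.75 390.0 298.5 374 408 280 317 [36. 34. 35.]
scene 0.57 324.3 295.1 307 341 278 313 [ 42.  75. 126.]
tray scene ((238.80409240722656, 250.67054748535156), (66.83472442626953, 87.67266082763672), 59.2645149230957) [[0.559, 0.177, 0.018], [0.511, 0.024, 0.018], [0.375, 0.066, 0.018], [0.419, 0.212, 0.018]]
top 0.92 361.7 241.6 346 378 226 257 [  9. 109. 172.]
top 0.7 426.4 273.5 413 439 257 288 [39. 37. 39.]
top 0.61 365.7 299.2 350 381 283 315 [  8. 113. 175.]
tray top ((260.3382263183594, 308.598876953125), (80.58226013183594, 80.64930725097656), 13.5704345703125) [[0.561, 0.176, 0.018], [0.524, 0.035, 0.018], [0.381, 0.074, 0.018], [0.419, 0.213, 0.018]]
```

```bash
python3 -m creep '0 -0.83 -0.8 0 0; 0 -0.83 -0.8 0 0; 0 -0.83 -0.8 0 0; 0 -0.83 -0.8 0 0'; python3 -m creep '0 -0.83 -0.8 0 0; 0 -0.83 -0.8 0 0; 0 -0.83 -0.8 0 0; 0 -0.83 -0.8 0 0'
```

```text
clock: 1.5
eef_pos: [0.2657, 0.297, 0.2536]
tool_rot: [0.205, 0.979, -0.0, 0.0]
ft_force: [-0.0, 0.6, 0.1]
grip_width: 0.0124
grasp_force: 0.0
clock: 2.0
eef_pos: [0.3328, 0.1383, 0.2535]
tool_rot: [0.205, 0.979, 0.0, 0.0]
ft_force: [-1.5, 0.9, -0.6]
grip_width: -0.0003
grasp_force: 0.0
```

```bash
cat >> h.py <<'E'
C=np.array([.524,-.183,0]);CY=-.0405
def ch(x,y,z): return R.from_euler('z',CY).apply([x,y,z])+C   # chute -> world, m
def go(T,ydir):  # units for creep from here; ydir: world angle wanted of tool y (deg)
    o=telemetry.get_obs(); q=R.from_quat(o["tool_rot"]); s=q.inv().apply(np.array(T)-o["eef_pos"])/.15
    y=q.as_matrix()[:,1]; a=np.degrees(np.arctan2(y[1],y[0])); t=(-(ydir-a)+180)%360-180   # tool z is down
    print("t",round(o["clock"],2),"tcp",np.round(o["eef_pos"],4),"chute",np.round(R.from_euler('z',-CY).apply(o["eef_pos"]-C),4),"ya",round(a,1),"shift",np.round(s,3),"turn",round(t/180,3),"j",np.round(o["joint_pos"],2),"F",np.round(o["ft_force"],1),"w",round(o["grip_width"],4))
E
python3 -c "
from h import *
go(ch(-.058,0,.14),-2.3)"
```

```text
t 2.0 tcp [0.3328 0.1383 0.2535] chute [-0.2041  0.3133  0.2535] ya 66.3 shift [-1.668 -1.591  0.757] turn 0.381 j [ 0.39 -0.04 -0.31  1.3  -0.    0.81] F [-1.5  0.9 -0.6] w -0.0003
```

```bash
python3 -m creep '0 -0.83 -0.8 0 0; 0 -0.83 -0.8 0 0; 0 -0.83 -0.8 0 0; 0 -0.83 -0.8 0 0' >/dev/null; python3 -m creep '0 -0.83 -0.8 0.5 0.38; 0 -0.83 -0.8 0.5 0.38; 0 -0.83 -0.8 0.5 0.38; 0 -0.83 -0.8 0.5 0.38; 0 -0.83 -0.8 0.5 0.38; 0 -0.83 -0.8 0.5 0.38; 0 -0.83 -0.8 0.5 0.38; 0 -0.83 -0.8 0.5 0.38; 0 -0.83 -0.8 0.5 0.38'; python3 -c "
from h import *
go(ch(-.058,0,.056),-2.3)
snap('scene','s1');snap('top','t1')
a=cv2.imread('pics/t1.png')[165:365,385:485]; b=cv2.imread('pics/s1.png')[215:395,305:495]
c=np.zeros((600,800,3),'u1');c[:,:300]=cv2.resize(a,(300,600));c[:474,300:]=cv2.resize(b,(500,474));cv2.imwrite('pics/c1.png',cv2.convertScaleAbs(c,alpha=1.5))"
```

```text
clock: 3.62
eef_pos: [0.4656, -0.1777, 0.1783]
tool_rot: [0.717, 0.697, 0.0, -0.0]
ft_force: [-0.6, 0.1, 0.0]
grip_width: 0.0001
grasp_force: 0.0
t 3.62 tcp [ 0.4656 -0.1777  0.1783] chute [-0.0586  0.0029  0.1783] ya -1.6 shift [-0.02   0.004  0.815] turn 0.004 j [-0.36  0.28 -0.14  1.15  0.    1.23] F [-0.6  0.1  0. ] w 0.0001
```

View pics/c1.png

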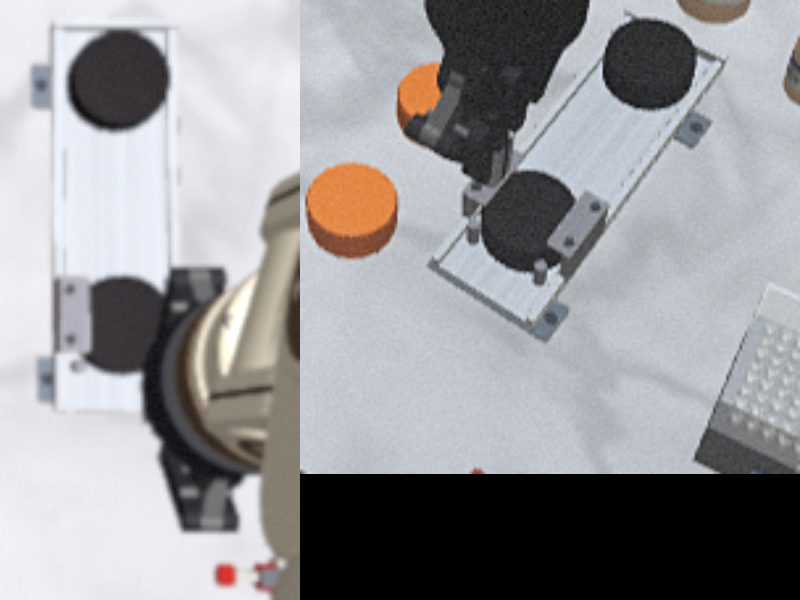

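The closed gripper hangs above the chute's low end, linkage bowing along the chute and clear of the lips. The cap is unmoved. Descending now.

```bash
python3 -m creep '0 -0.02 0 0.3 0.004; 0 -0.02 0 0.5 0.004; 0 -0.02 0 0.7 0.004; 0 -0.02 0 0.8 0.004; 0 -0.02 0 0.8 0.004; 0 -0.02 0 0.8 0.004'; python3 -c "
from h import *
go(ch(.010,0,.062),-2.3)"
```

```text
clock: 4.47
eef_pos: [0.4659, -0.1825, 0.0594]
tool_rot: [0.722, 0.692, 0.0, 0.001]
ft_force: [0.5, 0.5, 0.3]
grip_width: 0.0002
grasp_force: 0.0
t 4.47 tcp [ 0.4659 -0.1825  0.0594] chute [-0.058  -0.0018  0.0594] ya -2.5 shift [ 0.014  0.454 -0.017] turn -0.001 j [-0.37  0.41 -0.3   0.86  0.    1.24] F [0.5 0.5 0.3] w 0.0002
```

```bash
python3 -m creep '0 0.014 0.05 0 0; 0 0.014 0.09 0 0; 0 0.014 0.13 0 0; 0 0.014 0.17 0 0; 0 0.014 0.21 0 0; 0 0.014 0.24 0 0; 0 0.014 0.24 0 0'; python3 -c "
from h import *
go(ch(.010,0,.062),-2.3)
snap('scene','s2')
b=cv2.imread('pics/s2.png')[195:345,345:495]
cv2.imwrite('pics/c2.png',cv2.convertScaleAbs(cv2.resize(b,(600,600)),alpha=1.5))"
```

```text
clock: 5.35
eef_pos: [0.5016, -0.1816, 0.0582]
tool_rot: [0.722, 0.692, 0.0, 0.0]
ft_force: [-0.2, 0.3, 0.1]
grip_width: -0.0002
grasp_force: 0.0
t 5.35 tcp [ 0.5016 -0.1816  0.0582] chute [-0.0225  0.0004  0.0582] ya -2.5 shift [-0.002  0.216 -0.025] turn -0.001 j [-0.35  0.47 -0.21  0.89  0.    1.27] F [-0.2  0.3  0.1] w -0.0002
```

View pics/c2.png

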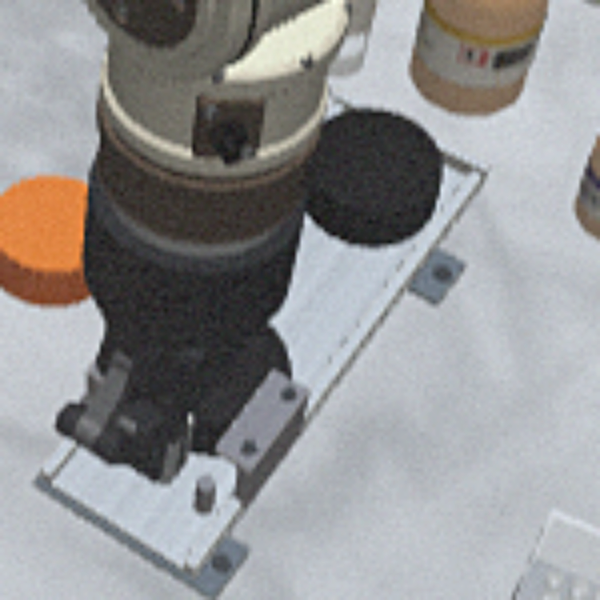

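The cap is being pushed: its far rim now stands past the lip's upper end (crop ~(275,360)), with no force spike. Carrying on.

```bash
python3 -m creep '0 0 0.04 0 0; 0 0 0.08 -0.01 0; 0 0 0.12 -0.01 0; 0 0 0.16 -0.02 0; 0 0 0.2 -0.02 0; 0 0 0.225 -0.03 0; 0 0 0.225 -0.03 0'; python3 -m creep '0 0 -0.03 -0.1 0; 0 0 -0.03 -0.4 0; 0 0 -0.03 -0.8 0; 0 0 -0.03 -1 0; 0 0 -0.03 -1 0'; python3 -m creep '1 0.99 -0.3 0 0; 1 0.99 -0.3 0 0; 1 0.99 -0.3 0 0; 1 0.99 -0.3 0 0';  python3 -c "
from h import *
go(ch(.06,0,.2),87.7)
i=snap('scene','s3'); j=snap('top','t3')
a=cv2.imread('pics/t3.png')[165:315,385:475]; b=cv2.imread('pics/s3.png')[205:345,345:475]
c=np.zeros((600,800,3),'u1');c[:,:360]=cv2.resize(a,(360,600));c[:474,360:]=cv2.resize(b,(440,474));cv2.imwrite('pics/c3.png',cv2.convertScaleAbs(c,alpha=1.5))
for n in P: print(n,[(np.round(R.from_euler('z',-CY).apply(d['at']-C),3).tolist(),round(d['conf'],2)) for d in spot_point('jammed_cap',n)])"
```

```text
clock: 6.28
eef_pos: [0.5352, -0.1831, 0.0629]
tool_rot: [0.722, 0.692, 0.0, 0.0]
ft_force: [-0.1, 0.2, 0.5]
grip_width: -0.0001
grasp_force: 0.0
clock: 6.9
eef_pos: [0.5318, -0.1836, 0.2174]
tool_rot: [0.722, 0.692, 0.002, 0.004]
ft_force: [0.2, -0.1, -0.3]
grip_width: 0.0004
grasp_force: 0.0
clock: 7.4
eef_pos: [0.4901, -0.0307, 0.212]
tool_rot: [0.721, 0.693, -0.001, -0.001]
ft_force: [-0.1, 0.2, -0.1]
grip_width: 0.0723
grasp_force: 0.0
t 7.4 tcp [ 0.4901 -0.0307  0.212 ] chute [-0.0401  0.1508  0.212 ] ya -2.3 shift [-1.006  0.667  0.078] turn -0.5 j [-0.06  0.25 -0.1   1.23  0.    1.55] F [-0.1  0.2 -0.1] w 0.0723
scene [([0.061, -0.0, 0.032], 0.96), ([-0.046, 0.105, 0.032], 0.95), ([0.065, 0.114, 0.027], 0.73), ([-0.063, 0.303, 0.004], 0.28)]
top []
```

View pics/c3.png

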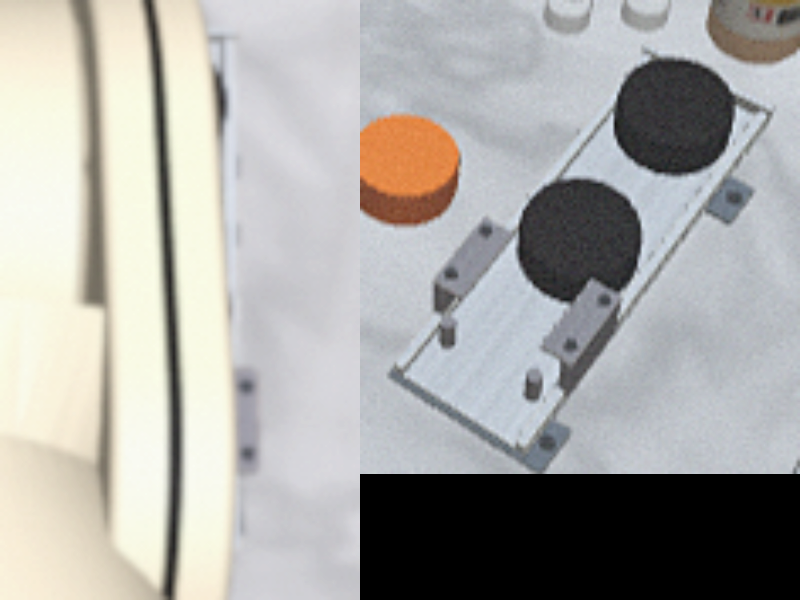

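The jammed cap now lies on the open floor just beyond the lips, at right crop (580,240). The waiting cap at (675,115) has not moved. Now I measure the cap by fitting its silhouette.

Run:
```python
from h import *
from scipy.optimize import minimize
def sil(n,x,y):
    t=np.linspace(0,2*np.pi,60); nrm=np.array([-.1045,0,.9945]); u=np.array([.9945,0,.1045]); v=np.array([0,1,0]); c=np.array([x,y,.030+.105*x])
    X=np.vstack([c+.03*(np.cos(t)[:,None]*u+np.sin(t)[:,None]*v)+h*nrm for h in(0,.028)])
    p=proj(n,R.from_euler('z',CY).apply(X)+C); m=np.zeros((960*2,1280*2),'u1'); cv2.fillConvexPoly(m,cv2.convexHull((p*4+1.5).astype(np.int32)),1); return cv2.resize(m*1.,(640,480),interpolation=cv2.INTER_AREA)
for f,n,g in(("scene0","scene",(.15,0)),("s3","scene",(.15,0)),("top0","top",(.15,0)),("s3","scene",(.06,0))):
    im=cv2.imread(f'pics/{f}.png'); d=(im.max(2)<62)*1.
    def cost(p):
        s=sil(n,*p); k=cv2.dilate(sil(n,*g),np.ones((7,7)))>0
        return ((s-d)**2)[k].sum()
    best=min((cost((g[0]+a/1e3,g[1]+b/1e3)),a,b) for a in range(-8,9) for b in range(-5,6)); print(f,n,g,best)
```

```text
scene0 scene (0.15, 0) (np.float64(55.4921875), 3, 2)
s3 scene (0.15, 0) (np.float64(54.82421875), 4, 2)
top0 top (0.15, 0) (np.float64(89.4453125), 3, 1)
s3 scene (0.06, 0) (np.float64(106.9609375), -3, 0)
```

```bash
python3 -m creep '1 -1 0.65 0.2 -0.5; 1 -1 0.65 0.2 -0.5; 1 -1 0.65 0.2 -0.5; 1 -1 0.65 0.2 -0.5; 1 -1 0.65 0.2 -0.5; 1 -1 0.65 0.2 -0.5; 1 -1 0.65 0.2 -0.5; 1 -1 0.65 0.2 -0.5; 1 -1 0.65 0.2 -0.5; 1 -1 0.65 0.2 -0.5; 1 -1 0.65 0.2 -0.5'; python3 -c "
from h import *
go(ch(.0565,.0005,.062),87.7)"
```

```text
clock: 8.98
eef_pos: [0.5825, -0.1875, 0.1824]
tool_rot: [0.023, 1.0, 0.0, -0.0]
ft_force: [0.0, -0.2, -0.2]
grip_width: 0.0853
grasp_force: 0.0
t 8.97 tcp [ 0.5825 -0.1875  0.1824] chute [ 0.0586 -0.0021  0.1824] ya 87.4 shift [0.014 0.017 0.803] turn -0.002 j [-0.31  0.5   0.2   1.27 -0.   -0.27] F [ 0.  -0.2 -0.2] w 0.0853
```

```bash
python3 -m creep '1 0.014 0.017 0.2 0; 1 0.014 0.017 0.4 0; 1 0.014 0.017 0.55 0; 1 0.014 0.017 0.65 0; 1 0.014 0.017 0.72 0; 1 0.014 0.017 0.77 0; 1 0.014 0.017 0.8 0; 1 0.014 0.017 0.8 0; 1 0.014 0.017 0.8 0'; python3 -c "
from h import *
go(ch(.0565,.0005,.062),87.7)
snap('scene','s4')
b=cv2.imread('pics/s4.png')[195:345,345:495]
cv2.imwrite('pics/c4.png',cv2.convertScaleAbs(cv2.resize(b,(600,600)),alpha=1.5))"
```

```text
clock: 10.1
eef_pos: [0.5811, -0.1841, 0.0634]
tool_rot: [0.022, 1.0, -0.0, 0.001]
ft_force: [-0.3, -0.7, 0.8]
grip_width: 0.0854
grasp_force: 0.0
t 10.1 tcp [ 0.5811 -0.1841  0.0634] chute [0.0571 0.0012 0.0634] ya 87.5 shift [ 0.004 -0.005  0.009] turn -0.001 j [-0.31  0.59  0.02  1.   -0.   -0.26] F [-0.3 -0.7  0.8] w 0.0854
```

View pics/c4.png

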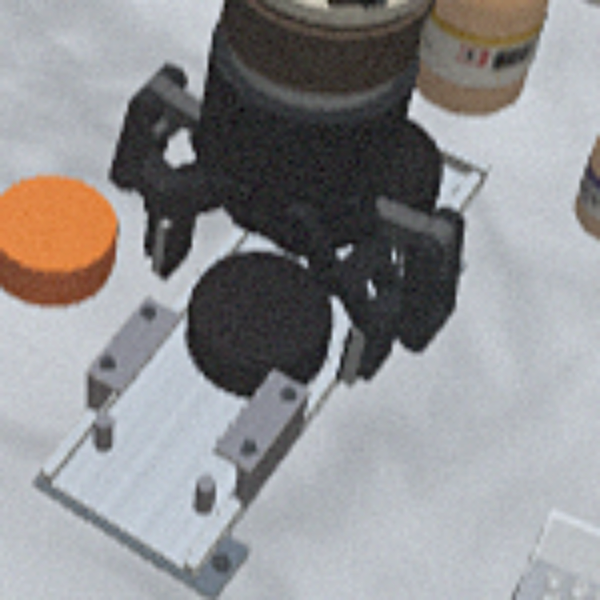

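The open fingers straddle the cap: tips at crop (165,270) and (365,375), cap top centre about (260,312). Closing.

```bash
python3 -m creep '0 0 0 0 0; 0 0 0 0 0; 0 0 0 0 0; 0 0 0 0 0; 0 0 0 0 0; 0 0 0 0 0; 0 0 0 0 0'; python3 -m creep '0 0 0 -0.05 0; 0 0 0 -0.1 0; 0 0 0 -0.2 0; 0 0 0 -0.2 0'; python3 -c "
from h import *
go([.472,.125,.2],75)
snap('scene','s5')
b=cv2.imread('pics/s5.png')[195:345,345:495]
cv2.imwrite('pics/c5.png',cv2.convertScaleAbs(cv2.resize(b,(600,600)),alpha=1.5))"
```

```text
clock: 11.02
eef_pos: [0.5813, -0.1842, 0.0639]
tool_rot: [0.022, 1.0, -0.0, 0.001]
ft_force: [-1.1, 0.7, 5.4]
grip_width: 0.0576
grasp_force: 64.4
clock: 11.52
eef_pos: [0.582, -0.1844, 0.0948]
tool_rot: [0.022, 1.0, -0.001, 0.002]
ft_force: [0.4, -0.6, -0.9]
grip_width: 0.0576
grasp_force: 64.0
t 11.53 tcp [ 0.582  -0.1844  0.0948] chute [0.058  0.0009 0.0948] ya 87.5 shift [ 0.82   2.028 -0.706] turn 0.07 j [-0.31  0.56  0.06  1.07  0.   -0.26] F [ 0.4 -0.6 -0.9] w 0.0576
```

View pics/c5.png

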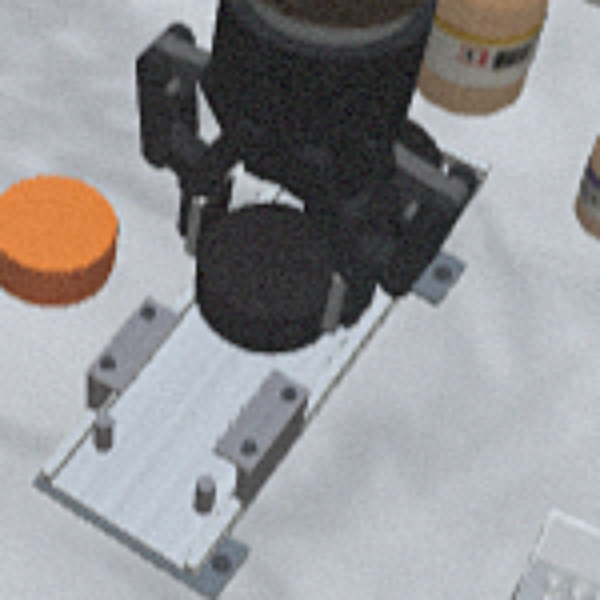

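Cap held (64 N, width 57.6 mm) and lifted clear at crop (270,280). The waiting cap is behind the gripper. Carrying to the tray.

```bash
python3 -m creep '0 0 0 -0.2 0; 0 0 0 -0.4 0; 0 0.1 0.2 -0.6 0; 0 0.2 0.4 -0.7 0; 0 0.3 0.6 -0.7 0; 0 0.4 0.8 -0.7 0; 0 0.4 0.99 -0.7 0; 0 0.4 0.99 -0.7 0' | tail -2; python3 -m creep '0 0.1 0.2 0 0; 0 0.2 0.4 0 0; 0 0.3 0.6 0 0; 0 0.4 0.8 0 0; 0 0.42 0.99 0 0.07; 0 0.42 0.99 0 0.07; 0 0.42 0.99 0 0.07; 0 0.42 0.99 0 0.07'; python3 -c "
from h import *
go([.472,.125,.06],75)
snap('scene','s6')
b=cv2.imread('pics/s6.png')[125:325,155:355]
cv2.imwrite('pics/c6.png',cv2.convertScaleAbs(cv2.resize(b,(600,600)),alpha=1.5))"
```

```text
grip_width: 0.0577
grasp_force: 64.2
clock: 13.58
eef_pos: [0.4709, 0.117, 0.1977]
tool_rot: [0.132, 0.991, -0.0, -0.0]
ft_force: [-0.2, 0.7, 0.1]
grip_width: 0.0577
grasp_force: 64.2
t 13.57 tcp [0.4709 0.117  0.1977] chute [-0.0652  0.2976  0.1977] ya 74.9 shift [0.007 0.054 0.918] turn -0.001 j [ 0.24  0.24 -0.14  1.19 -0.    0.51] F [-0.2  0.7  0.1] w 0.0577
```

View pics/c6.png

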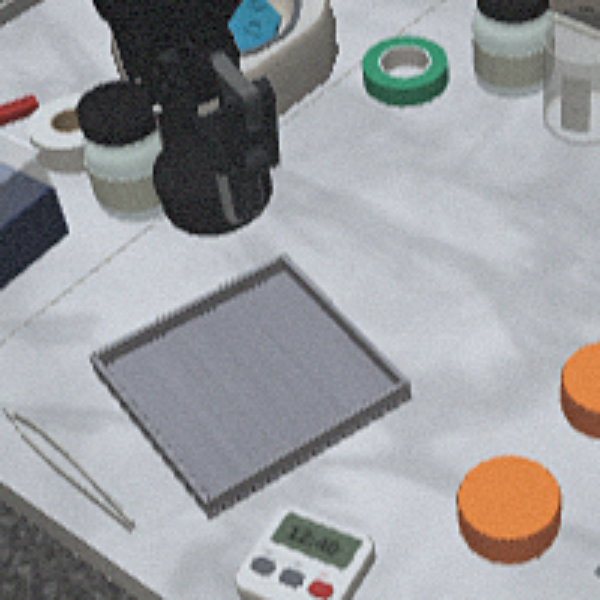

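The cap is held upright above the tray; the apparent offset at crop (215,190) is from its height. Descending.

```bash
python3 -m creep '0 0.007 0.05 0.2 0; 0 0.007 0.05 0.4 0; 0 0.007 0.05 0.6 0; 0 0.007 0.05 0.75 0; 0 0.007 0.05 0.85 0; 0 0.007 0.05 0.95 0; 0 0.007 0.05 0.98 0; 0 0.007 0.05 0.98 0'; python3 -m creep '0 0 0 0.02 0; 0 0 0 0.04 0; 0 0 0 0.06 0; 0 0 0 0.06 0'
```

```text
clock: 14.62
eef_pos: [0.4718, 0.1255, 0.0509]
tool_rot: [0.131, 0.991, -0.0, 0.0]
ft_force: [-0.3, -0.1, 0.4]
grip_width: 0.0576
grasp_force: 64.2
clock: 15.12
eef_pos: [0.4714, 0.1255, 0.0416]
tool_rot: [0.131, 0.991, -0.0, -0.0]
ft_force: [0.5, 0.3, -1.3]
grip_width: 0.0578
grasp_force: 64.2
```

```bash
python3 -m creep '0 0 0 0.02 0; 0 0 0 0.03 0; 0 0 0 0.03 0';python3 -m creep '0 0 0 0.01 0; 0 0 0 0.02 0; 0 0 0 0.02 0'
```

```text
clock: 15.5
eef_pos: [0.4715, 0.1255, 0.0371]
tool_rot: [0.131, 0.991, -0.0, -0.0]
ft_force: [0.1, 1.1, -0.5]
grip_width: 0.0579
grasp_force: 64.2
clock: 15.88
eef_pos: [0.4719, 0.1256, 0.0345]
tool_rot: [0.131, 0.991, 0.0, 0.0]
ft_force: [0.4, -0.4, 1.5]
grip_width: 0.0575
grasp_force: 64.4
```

```bash
python3 -m creep '0 0 0 0.01 0; 0 0 0 0.01 0'
```

```text
clock: 16.12
eef_pos: [0.4724, 0.1254, 0.0338]
tool_rot: [0.131, 0.991, 0.0, 0.001]
ft_force: [0.1, -1.3, 8.3]
grip_width: 0.0577
grasp_force: 65.0
```

The cap has touched the tray floor (8 N). Releasing gently and retreating.

```bash
python3 -m creep '0.72 0 0 0 0; 0.76 0 0 0 0; 0.8 0 0 0 0; 0.9 0 0 0 0; 1 0 0 0 0; 1 0 0 0 0; 1 0 0 0 0; 1 0 0 0 0'; python3 -m creep '1 0 0 -0.1 0; 1 0 0 -0.3 0; 1 0 0 -0.6 0; 1 0 0 -1 0; 1 0 -0.9 -1 0; 1 0 -0.9 -1 0; 1 0 -0.9 -1 0'; python3 -c "
from h import *
a=snap('scene','s7');b=snap('top','t7')
c=np.hstack([cv2.resize(cv2.imread('pics/s7.png')[165:325,165:465],(750,400))]);d=cv2.resize(cv2.imread('pics/t7.png')[160:370,190:470],(266,200))
o=np.zeros((600,800,3),'u1');o[:400,:750]=c;o[400:,:266]=d;cv2.imwrite('pics/c7.png',cv2.convertScaleAbs(o,alpha=1.5))
for n in P: print(n,[(np.round(d['at'],3).tolist(),round(d['conf'],2)) for d in spot_point('jammed_cap',n)])"
```

```text
clock: 17.12
eef_pos: [0.4716, 0.1256, 0.0328]
tool_rot: [0.131, 0.991, 0.0, 0.0]
ft_force: [-0.4, 0.5, -0.3]
grip_width: 0.0855
grasp_force: 0.0
clock: 18.0
eef_pos: [0.4354, -0.0074, 0.1841]
tool_rot: [0.134, 0.991, -0.0, 0.001]
ft_force: [0.3, 0.5, 0.6]
grip_width: 0.0852
grasp_force: 0.0
scene [([0.474, 0.125, 0.002], 0.86), ([0.484, -0.075, 0.029], 0.86), ([0.593, -0.071, 0.028], 0.73)]
top [([0.59, -0.07, 0.029], 0.83), ([0.474, 0.129, 0.003], 0.57)]
```

View pics/c7.png

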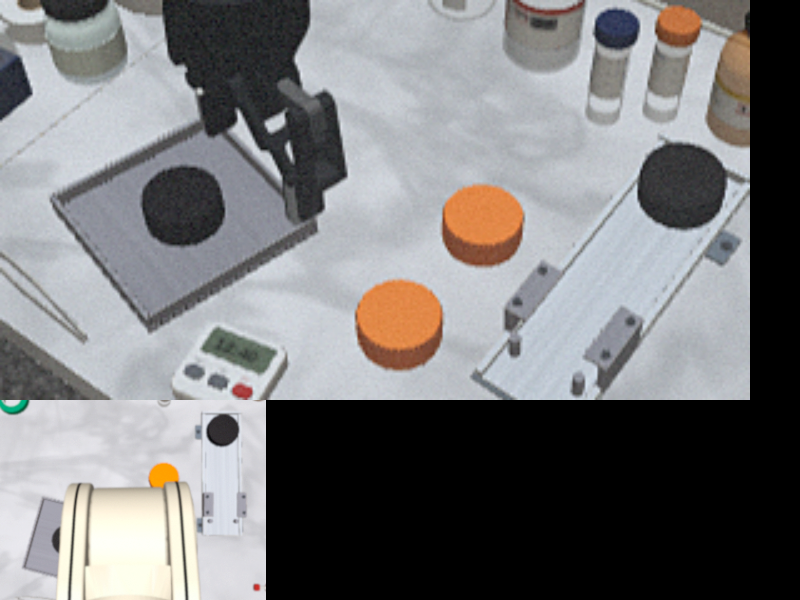

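The cap lies flat in the middle of the tray at crop (183,205). The waiting cap at (682,185) has not moved, and the gripper is clear. Handing in.

```bash
python3 -c "
from workcell import ticket
print(ticket.job_done())"
```

```text
the job is handed in; nothing more can be done
None
```

I nudged the jammed cap up clear of the lips, lifted it out and set it down in the tray. The last pictures show it flat near the tray's centre, with the waiting cap in place. The job was handed in at about 18 s, and no verdict came back.

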